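Set up the serving-ware display

ROBOT

A 7-joint arm with a two-finger parallel gripper is mounted at the origin on the work surface. World frame = base frame: x ahead of the robot, y to its left, z up, the work surface at z = 0. Lengths are in m, angles in rad, forces in N, time in s.
With the tool pointing down it reaches from about 0.4 to 0.85 m from the base axis. Payload 4.5 kg.
Tool frame: the origin (TCP) lies midway between the tips of the shut fingers; the grasp point (between the pads) lies 19 mm behind it; z points along the fingers, y is the line along which they close (so a half turn about z gives the same grasp; the last joint's range is limited). The gripper opens to 88 mm and grips with 3 to 60 N. Pads are 18 mm wide; open, the fingers measure 123 mm over their backs; the gripper's body (75 mm by 187 mm) begins 45 mm behind the grasp point.
Start: joints at [1.195, 0.689, -0.195, 1.565, 0.157, 0.902, -0.215], TCP at [0.249, -0.573, 0.239] pointing down, gripper open.
Joint ranges: [-3.01, 3.01], [-0.46, 2.08], [-1.47, 1.51], [0.13, 2.56], [-1, 4.14], [0.04, 2.09], [-2.66, 2.66]. Speed limits (rad/s): [2.57, 2.57, 3.14, 3.14, 3.14, 3.14, 3.14].

INTERFACE

Orientations are given as a unit quaternion [x, y, z, w].
In Python, from plant import r gives the robot as it stands. The module is installed in compiled form; this text tells all that it offers.
- The arm moves only by the tool step_arm, never from a script. Its argument "series" is a list of rows, each a list of 7 numbers: the shift along the world's x, y, z in mm, then the turn, a rotation vector about the world's x, y, z in rad, then the closure, from 0 (fully open) to 1 (shut). A call has 1 to 20 rows; each row shifts and turns the commanded pose from where the row before left it; what a row does not reach is not made up. A row lasts 1/10 s, in which the tool goes at most 50 mm and 8.59 degrees, less where a joint would pass 70% of its speed; a pose out of reach is approached as far as the arm can. A call is refused whole if a number of a shift passes 50 or a number of a turn 0.15, either way. A call with a gripper value outside its range is refused whole. The fingers move at their own pace and stop on an object; "force" is the grip in N (left out, the last holds). Time passes only in rows, so rows that do not move let the fingers close. It gives the time, the measured TCP pose, the force, the opening and the grip force at its end, in the units of the state.
- r.get_state(): the state, without advancing time (a new reading comes with each control period).
- r.snapshot(name): name is "scene" or "top" or "wrist"; returns (picture, depth): 420x560x3 uint8, blue, green, red; 420x560 float32, m along the optical axis (not along the pixel's ray), 0 where there is no reading.
- r.get_calibration(name): a dict with "intrinsics" (3x3 intrinsics, pixels), "pose" (4x4, takes a point from camera to world coordinates). Camera axes: x right, y up, looking along -z (the intrinsics and any distortion apply to the point x, -y, -z); pixel columns grow to the right and rows downward; lengths in m; the calibration is good to about 2 mm. A picture is of the moment at which its call begins: read the wrist's pose just before it. get_calibration takes no time and is no camera call; for the wrist camera it gives the pose at the moment of the call.
- r.finish_job(): hands the job in; it is judged then, once.
The state is a dict: "clock": time; "q": joint angles; "qd": joint speeds; "joint_torque": joint torques, N m; "tool_pos": TCP position; "eef_rot": TCP orientation; "contact_force": force on the tool from outside, world axes, zero at the start; "moment": the same for the moment, N m; "opening": opening from 0.0 (shut) to 1.0 (fully open); "finger_force": force on a finger pad.
Only numpy, scipy, OpenCV 4.12 (cv2) and the standard library are available. Lean on these libraries where they do the work, as an engineer would, in place of code of your own. Each camera call takes 0.05 s, during which the arm holds its last target. There are 200 camera calls.

TASK

Set up the serving-ware display: hang the serving boards from the rack, by the holes in their handles, on the one display hook, one after another, the largest first and each next smaller one in front of it, and let go of each before hanging the next. Also slide the white bowl across the table, without lifting it, until it sits wholly on the round mat. Leave the other goods where they stand.

Things in the scene. Friction and masses are not known exactly. Their poses are not given: they have to be found in the camera images.
- board_xl: dark brown wood serving board, 150 mm wide (y), 190 tall (z), 12 thick (x), may be absent; starts upright in the rack, handle up. Origin: middle of its lower edge. Blade 100 mm high, above it a flat handle 54 mm wide, 90 high, 12 thick, with a round through hole of 36 mm, centre 152 mm above the origin, 20 mm of wood above the hole. Both faces alike.
- board_xl_eye (a point): centre of the hole in the handle of board_xl, 152 mm above the board's origin
- board_l: pale wood serving board, 125 mm wide (y), 180 tall (z), 12 thick (x), may be absent; starts upright in the rack, handle up. Origin: middle of its lower edge. Blade 90 mm high, above it a flat handle 54 mm wide, 90 high, 12 thick, with a round through hole of 36 mm, centre 142 mm above the origin, 20 mm of wood above the hole. Both faces alike.
- board_l_eye (a point): centre of the hole in the handle of board_l, 142 mm above the board's origin
- board_m: terracotta-red serving board, 100 mm wide (y), 170 tall (z), 12 thick (x), may be absent; starts upright in the rack, handle up. Origin: middle of its lower edge. Blade 80 mm high, above it a flat handle 54 mm wide, 90 high, 12 thick, with a round through hole of 36 mm, centre 132 mm above the origin, 20 mm of wood above the hole. Both faces alike.
- board_m_eye (a point): centre of the hole in the handle of board_m, 132 mm above the board's origin
- board_s: light plywood serving board, 80 mm wide (y), 160 tall (z), 12 thick (x), may be absent; starts upright in the rack, handle up. Origin: middle of its lower edge. Blade 70 mm high, above it a flat handle 54 mm wide, 90 high, 12 thick, with a round through hole of 36 mm, centre 122 mm above the origin, 20 mm of wood above the hole. Both faces alike.
- board_s_eye (a point): centre of the hole in the handle of board_s, 122 mm above the board's origin
- rack: fixed wooden rack, 250 x 110 mm, floor 12 mm thick; origin: centre of its underside. Four slots along its y, at x = -82.5, -27.5, 27.5, 82.5 mm, 14 mm wide, ribs reaching 52 mm above the table. The boards stand on the rack's floor in the slots, in any order, up to 10 mm off centre along the slot.
- hook: fixed display hook: foot, post 18 mm thick and 233 tall (origin at its foot, z up), level round prong 9 mm thick, centre line 215 mm above the table, running 160 mm from the post's axis along this body's -x, then turning up; its end rises to 229 mm, 174 mm from the post. A hung board's hole centre rests 13.5 mm below the prong's centre line.
- hook_tip (a point): point on the prong's centre line where it begins to turn up, 160 mm from the post, 215 mm above the table
- bowl: white ceramic bowl, loose, 0.55 kg, 96 mm across at the foot, 130 at 20 mm height, 150 at the rim, 52 mm tall, wall 5 mm, floor 6 mm thick. Origin: centre of its underside, z up. It slides when pushed from outside, or from within against its wall.
- mat: round blue and white table mat, 190 mm across, practically flat (under 2 mm, nothing catches on it), fixed. Origin at its centre.
- candle: bystander: jar candle, 64 mm across, 60 mm tall; origin at the centre of its underside; leave it where it stands
- mug: bystander: blue mug, 80 mm across, 90 mm tall; origin at the centre of its underside; leave it where it stands
- giftbox: bystander: red gift box with white ribbon, 120 x 90 x 50 mm; origin at the centre of its underside; leave it where it stands
- tree: bystander: little green wooden tree, 90 mm across, 130 mm tall; origin at the centre of its underside; leave it where it stands
- snowman: bystander: white wooden snowman with green hat, 72 mm across, 136 mm tall; origin at the centre of its underside; leave it where it stands
- jam: bystander: jam jar with red cap, 64 mm across, 85 mm tall; origin at the centre of its underside; leave it where it stands
Things that resemble listed ones, but are neither listed nor needed, are in the scene too. What is shaped like the board_l but blue or turquoise is not meant.

How it is judged:
By the outcome, as a careful person would: the job done as asked, in the order asked, and still so for the second after the job is handed in, with the robot touching nothing.
Of board_xl, board_l, board_m, board_s only 3 to 4 are there at a start; the rules pass over those that are not, and their reading is None.
At some moment in a run one of bowl may be knocked a few centimetres aside while the robot is not near it.
It also fails if it takes over 210 s, if anything falls off the work surface, if the arm or the gripper's body presses on something with over 40 N, if the wrist force passes 120 N, or if a joint passes its speed limit or range.

## Working session

There is one attempt and no reset: what is moved stays moved. The work goes in short steps, Python scripts to look and compute and a tool call to move; the robot and the scene stay as the last step left them, time stands still between calls to the robot, and variables do not carry over. Pictures are saved under pics/ and viewed, at most 14 in all, crops included, and the job is handed in when it is done.

Besides the shell and the picture viewer there is one more tool, called after "Call:" as name([rows], argument=value, ...), one row to a line, values as JSON. step_arm: Moves the arm, as the interface text tells. Its arguments: {"type":"object","properties":{"series":{"type":"array"},"force":{"type":"number"}},"required":["series"]}

```bash
mkdir -p pics; cat > h.py <<'E'
import numpy as np, cv2
from plant import r
def cam(n):
    s=r.get_state(); c=r.get_calibration(n); im,d=r.snapshot(n)
    return im,d,np.array(c["intrinsics"]),np.array(c["pose"])
def pts(d,K,P):
    v,u=np.mgrid[:d.shape[0],:d.shape[1]]
    c=np.stack([(u-K[0,2])/K[0,0]*d,-(v-K[1,2])/K[1,1]*d,-d],-1)
    return c@P[:3,:3].T+P[:3,3]
def ray(u,v,K,P,z):
    w=P[:3,:3]@np.array([(u-K[0,2])/K[0,0],-(v-K[1,2])/K[1,1],-1.]); o=P[:3,3]
    return o+w*(z-o[2])/w[2]
E
python3 - <<'E'
from h import *
for n in("scene","top"):
    im,d,K,P=cam(n); cv2.imwrite(f"pics/{n}0.png",im); np.savez(f"{n}0.npz",im=im,d=d,K=K,P=P); print(n,K.round(1).tolist(),P.round(3).tolist(),(d>0).mean())
s=r.get_state();print(s["clock"],s["tool_pos"],s["eef_rot"],s["contact_force"],s["opening"])
E
```

```text
scene [[528.8, 0.0, 279.6], [0.0, 528.8, 208.1], [0.0, 0.0, 1.0]] [[0.816, -0.446, 0.367, 1.211], [0.577, 0.608, -0.545, -0.922], [0.02, 0.656, 0.754, 1.454], [0.0, 0.0, 0.0, 1.0]] 0.9930229591836734
top [[490.9, 0.0, 280.1], [0.0, 490.9, 213.0], [0.0, 0.0, 1.0]] [[0.002, 0.987, -0.16, 0.31], [-1.0, -0.001, -0.02, -0.001], [-0.02, 0.16, 0.987, 1.772], [0.0, 0.0, 0.0, 1.0]] 0.9961011904761905
0.1 [ 0.24872553 -0.57275096  0.2379822 ] [ 9.79075322e-01  2.03496470e-01 -2.40167130e-04 -8.01515710e-04] [0.31879858 0.68881759 0.29423492] 1.0011150654447396
```

View pics/scene0.png

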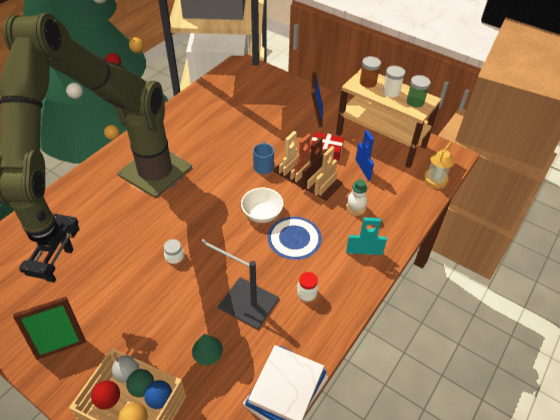

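View pics/top0.png

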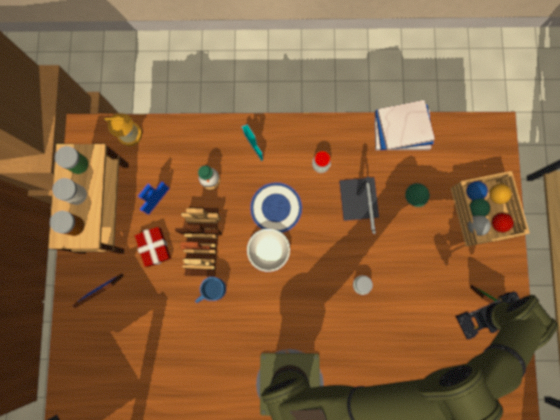

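The scene view shows the rack with boards at about (310,165), bowl (262,205), mat (295,238) and hook post (254,285) with its prong tip near (204,241). In the top view, the rack is at (200,240), bowl (268,250), mat (276,207) and hook prong (370,205).

```bash
python3 - <<'E'
from h import *
S=np.load("scene0.npz");T=np.load("top0.npz")
a=cv2.resize(S["im"][115:205,265:355],(540,540),interpolation=cv2.INTER_CUBIC)
cv2.imwrite("pics/c1.png",a)
# top: rectified height listing
X=pts(T["d"],T["K"],T["P"]); Xs=pts(S["d"],S["K"],S["P"]); him=cv2.cvtColor(T["im"],cv2.COLOR_BGR2HSV)
roi=np.zeros(X.shape[:2],bool); roi[195:285,170:232]=1
for n,Z in(("top",X),("scene",Xs)):
    p=Z.reshape(-1,3); im=(T if n=="top" else S)["im"].reshape(-1,3)
    m=(p[:,2]>.09)&(p[:,2]<.25)&(p[:,0]>.35)&(p[:,0]<.75)&(p[:,1]>.18)&(p[:,1]<.42)
    q=p[m];c=im[m]
    if n=="top": q0=q
    # cluster by connected components in mask
    k,l=cv2.connectedComponents(m.reshape(420,560).astype(np.uint8))
    for i in range(1,k):
        w=(l==i).ravel()
        if w.sum()>15: print(n,w.sum(),p[w].min(0).round(3),p[w].max(0).round(3),np.median(p[w],0).round(3),np.median(im[w],0))
# hook
for n,Z in(("top",X),("scene",Xs)):
    p=Z.reshape(-1,3)
    m=(p[:,2]>.19)&(p[:,2]<.25)&(p[:,0]>.35)&(p[:,0]<.85)&(p[:,1]>-.4)&(p[:,1]<-.1)
    q=p[m]; print("hook",n,m.sum(),q[np.argsort(q[:,0])][::max(1,len(q)//14)].round(3).tolist())
# bowl & mat
p=X.reshape(-1,3); im=him.reshape(-1,3)
m=(p[:,2]>.04)&(p[:,2]<.06)&(abs(p[:,0]-.58)<.15)&(abs(p[:,1]-.03)<.12)
c=cv2.minEnclosingCircle(p[m][:,:2].astype(np.float32)); print("bowl",c)
m=(p[:,2]<.008)&(im[:,0]>95)&(im[:,0]<130)&(im[:,1]>60)&(abs(p[:,0]-.68)<.15)&(abs(p[:,1]-.03)<.13)
print("mat",m.sum(),cv2.minEnclosingCircle(p[m][:,:2].astype(np.float32)),p[m].mean(0))
E
```

```text
top 194 [0.696 0.268 0.09 ] [0.749 0.318 0.143] [0.718 0.289 0.122] [ 71. 103.  55.]
top 225 [0.569 0.247 0.09 ] [0.584 0.372 0.201] [0.574 0.306 0.136] [ 72. 129. 176.]
top 244 [0.514 0.242 0.09 ] [0.529 0.392 0.213] [0.519 0.312 0.121] [24. 47. 87.]
top 139 [0.46  0.277 0.09 ] [0.472 0.373 0.192] [0.465 0.319 0.173] [ 38.  78. 152.]
top 97 [0.405 0.289 0.091] [0.417 0.345 0.18 ] [0.411 0.312 0.17 ] [101. 171. 217.]
scene 195 [0.407 0.283 0.09 ] [0.426 0.347 0.176] [0.419 0.312 0.137] [ 89. 140. 181.]
scene 865 [0.462 0.238 0.09 ] [0.59  0.39  0.208] [0.53  0.308 0.135] [ 39.  63. 127.]
scene 195 [0.701 0.261 0.09 ] [0.75  0.314 0.141] [0.73  0.28  0.116] [ 84. 122.  71.]
hook top 186 [[0.498, -0.266, 0.231], [0.512, -0.262, 0.219], [0.526, -0.27, 0.216], [0.542, -0.264, 0.216], [0.557, -0.263, 0.223], [0.571, -0.261, 0.218], [0.587, -0.255, 0.22], [0.601, -0.259, 0.213], [0.616, -0.259, 0.218], [0.63, -0.26, 0.215], [0.644, -0.252, 0.226], [0.659, -0.251, 0.218], [0.664, -0.254, 0.238], [0.669, -0.243, 0.203], [0.676, -0.246, 0.23]]
hook scene 250 [[0.501, -0.268, 0.223], [0.515, -0.264, 0.215], [0.533, -0.27, 0.221], [0.55, -0.269, 0.219], [0.566, -0.266, 0.214], [0.584, -0.265, 0.212], [0.6, -0.257, 0.217], [0.616, -0.259, 0.218], [0.634, -0.259, 0.217], [0.65, -0.256, 0.218], [0.666, -0.248, 0.232], [0.672, -0.261, 0.218], [0.676, -0.256, 0.23], [0.679, -0.248, 0.228], [0.68, -0.258, 0.226]]
bowl ((0.4605986177921295, 0.07461601495742798), 0.07421398907899857)
mat 735 ((0.6175622344017029, 0.05095096677541733), 0.093031145632267) [0.62013494 0.04881191 0.00142169]
```

View pics/c1.png

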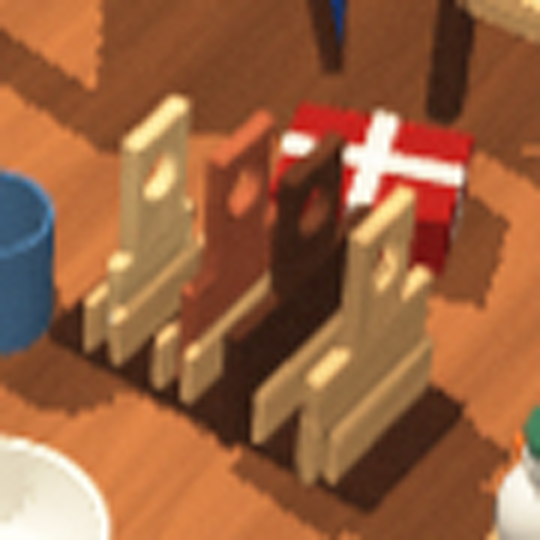

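The crop shows four boards. From low x to high x they are small plywood (x≈0.41), terracotta (0.466), dark brown (0.521) and pale (0.576), so all four are present and their handle holes face ±x. Next I'll fit the rack yaw, handle centres and prong line.

```bash
cat > m.py <<'E'
from h import *
B={"s":(.411,.172),"m":(.466,.182),"xl":(.521,.202),"l":(.576,.192)}
def run(D):
    for n in D:
        p=pts(D[n]["d"],D[n]["K"],D[n]["P"]).reshape(-1,3)
        for b,(x,zt) in B.items():
            q=p[(abs(p[:,0]-x-.003)<.018)&(p[:,2]>zt-.012)&(p[:,2]<zt+.012)&(p[:,1]>.22)&(p[:,1]<.4)]
            if len(q)>8: f=np.polyfit(q[:,1],q[:,0],1); print(n,b,len(q),"x",q[:,0].mean().round(4),"ymid",((q[:,1].min()+q[:,1].max())/2).round(4),"w",np.ptp(q[:,1]).round(3),"slope",f[0].round(3),"ztop",np.median(q[:,2]).round(4))
        q=p[(p[:,2]>.205)&(p[:,2]<.228)&(p[:,0]>.49)&(p[:,0]<.66)&(abs(p[:,1]+.26)<.03)]
        f=np.polyfit(q[:,0],q[:,1],1); print(n,"hook y=",f.round(4),"y@.51",np.polyval(f,.51).round(4),"y@.65",np.polyval(f,.65).round(4))
        q=p[(p[:,2]>.06)&(p[:,2]<.19)&(abs(p[:,0]-.68)<.03)&(abs(p[:,1]+.25)<.03)]; print(n,"post",len(q),q.min(0).round(3),q.max(0).round(3),np.median(q,0).round(3))
        for nm,(cx,cy) in {"candle":(.41,-.24),"mug":(.35,.22),"snow":(.68,.23),"jam":(.73,-.11)}.items():
            q=p[(p[:,2]>.03)&(np.hypot(p[:,0]-cx,p[:,1]-cy)<.09)]
            if len(q): print(n,nm,q.min(0).round(3),q.max(0).round(3))
if __name__=="__main__": run({n:np.load(n+"0.npz") for n in("top","scene")})
E
python3 m.py
```

```text
top s 68 x 0.4121 ymid 0.3171 w 0.056 slope -0.009 ztop 0.172
top m 70 x 0.4667 ymid 0.3265 w 0.056 slope 0.008 ztop 0.1829
top xl 74 x 0.521 ymid 0.3174 w 0.055 slope 0.05 ztop 0.2016
top l 79 x 0.5761 ymid 0.31 w 0.052 slope 0.033 ztop 0.1914
top hook y= [ 0.0924 -0.3133] y@.51 -0.2662 y@.65 -0.2533
top post 50 [ 0.66  -0.259  0.062] [ 0.673 -0.242  0.184] [ 0.664 -0.247  0.122]
top candle [ 0.322 -0.284  0.03 ] [ 0.371 -0.226  0.071]
top mug [0.287 0.224 0.031] [0.425 0.305 0.147]
top snow [0.688 0.257 0.034] [0.751 0.316 0.143]
top jam [ 0.747 -0.147  0.031] [ 0.806 -0.085  0.097]
scene s 52 x 0.4171 ymid 0.3141 w 0.058 slope 0.034 ztop 0.1683
scene m 55 x 0.4729 ymid 0.3238 w 0.055 slope 0.026 ztop 0.1793
scene xl 58 x 0.5277 ymid 0.3168 w 0.057 slope 0.001 ztop 0.1979
scene l 59 x 0.5814 ymid 0.3074 w 0.06 slope 0.012 ztop 0.1892
scene hook y= [ 0.0887 -0.314 ] y@.51 -0.2688 y@.65 -0.2563
scene post 138 [ 0.666 -0.265  0.061] [ 0.684 -0.249  0.19 ] [ 0.677 -0.26   0.13 ]
scene candle [ 0.322 -0.288  0.03 ] [ 0.374 -0.228  0.066]
scene mug [0.284 0.214 0.03 ] [0.429 0.305 0.096]
scene snow [0.597 0.253 0.03 ] [0.759 0.308 0.141]
scene jam [ 0.754 -0.153  0.03 ] [ 0.816 -0.09   0.09 ]
```

Call:
step_arm([
  [0,0,50,0,0,-0.14,0],
  [0,40,50,0,0,-0.14,0],
  [20,50,10,0,0,-0.13,0],
  [20,50,0,0,0,0,0],
  [20,50,0,0,0,0,0],
  [20,50,0,0,0,0,0],
  [20,50,0,0,0,0,0],
  [20,50,0,0,0,0,0],
  [20,50,0,0,0,0,0],
  [20,50,0,0,0,0,0],
  [20,50,0,0,0,0,0],
  [20,50,0,0,0,0,0],
  [20,50,0,0,0,0,0],
  [10,50,0,0,0,0,0],
  [0,50,0,0,0,0,0],
  [0,50,0,0,0,0,0],
  [0,50,0,0,0,0,0],
  [0,50,0,0,0,0,0],
  [0,0,0,0,0,0,0],
])

```text
clock: 2.0
tool_pos: [0.4609, 0.2257, 0.3368]
eef_rot: [1.0, 0.006, -0.0, -0.003]
contact_force: [-0.4, -0.2, 0.2]
opening: 1.001
finger_force: 0.0
```

Call:
step_arm([
  [40,50,0,0,0,0,0],
  [22,41,-20,0,0,0,0],
  [0,0,0,0,0,0,0],
  [0,0,0,0,0,0,0],
])

```text
clock: 2.4
tool_pos: [0.5153, 0.2963, 0.3156]
eef_rot: [1.0, 0.0, -0.001, 0.001]
contact_force: [0.0, -0.6, 0.7]
opening: 1.001
finger_force: 0.0
```

```bash
python3 - <<'E'
from h import *
im,d,K,P=cam("wrist"); cv2.imwrite("pics/w1.png",im); print(P.round(3).tolist(),r.get_state()["tool_pos"])
p=pts(d,K,P).reshape(-1,3)
for b,(x,zt) in {"s":(.411,.172),"m":(.466,.182),"xl":(.521,.202),"l":(.576,.192)}.items():
    q=p[(abs(p[:,0]-x-.003)<.018)&(abs(p[:,2]-zt)<.006)&(abs(p[:,1]-.31)<.08)]
    if len(q)>8: print(b,len(q),q.min(0).round(4),q.max(0).round(4),((q.min(0)+q.max(0))/2).round(4),np.polyfit(q[:,1],q[:,0],1).round(3))
E
```

```text
[[0.001, 0.961, 0.277, 0.586], [-1.0, 0.0, 0.002, 0.295], [0.002, -0.277, 0.961, 0.463], [0.0, 0.0, 0.0, 1.0]] [0.51553845 0.29531267 0.31654597]
s 652 [0.4047 0.2889 0.166 ] [0.419  0.3425 0.1755] [0.4119 0.3157 0.1708] [0.025 0.405]
m 743 [0.4597 0.2995 0.176 ] [0.4741 0.3529 0.1852] [0.4669 0.3262 0.1806] [0.026 0.459]
xl 901 [0.5149 0.2901 0.1961] [0.5286 0.3437 0.2053] [0.5217 0.3169 0.2007] [0.027 0.514]
l 883 [0.5704 0.2832 0.1865] [0.5831 0.3366 0.1956] [0.5768 0.3099 0.191 ] [0.025 0.569]
```

View pics/w1.png

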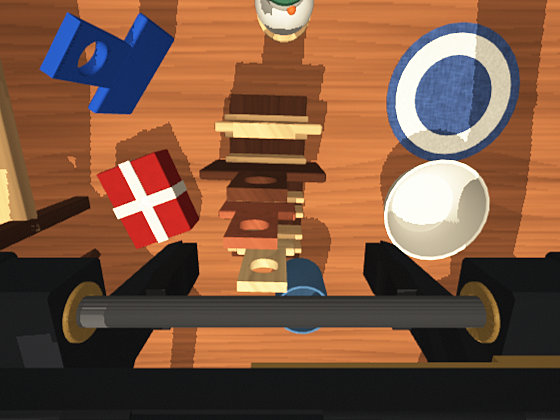

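The wrist view shows the boards straight below (handles around x 230–310 px), with the fingers clear on both sides. All four boards are located consistently. I'll grasp board_xl now.

Call:
step_arm([
  [6,22,0,0,0,-0.026,0],
  [0,0,0,0,0,0,0],
  [0,0,-30,0,0,0,0],
  [0,0,-30,0,0,0,0],
  [0,0,-30,0,0,0,0],
  [0,0,-30,0,0,0,0],
  [0,0,-20,0,0,0,0],
  [0,0,-10,0,0,0,0],
  [0,0,0,0,0,0,0],
  [0,0,0,0,0,0,0],
])

```text
clock: 3.45
tool_pos: [0.5224, 0.3182, 0.1684]
eef_rot: [1.0, -0.013, 0.001, -0.0]
contact_force: [-0.0, -0.2, 0.6]
opening: 1.003
finger_force: 0.0
```

Call:
step_arm([
  [0,-1,-2,0,0,0,0.2],
  [0,0,0,0,0,0,0.4],
  [0,0,0,0,0,0,0.7],
  [0,0,0,0,0,0,1],
  [0,0,0,0,0,0,1],
  [0,0,0,0,0,0,1],
  [0,0,0,0,0,0,1],
  [0,0,0,0,0,0,1],
  [0,0,0,0,0,0,1],
], force=45)

```text
clock: 4.35
tool_pos: [0.5219, 0.3176, 0.1654]
eef_rot: [1.0, -0.013, 0.0, -0.0]
contact_force: [0.5, -0.6, 2.6]
opening: 0.604
finger_force: 45.0
```

Call:
step_arm([
  [0,0,5,0,0,0,1],
  [0,0,10,0,0,0,1],
  [0,0,15,0,0,0,1],
  [0,0,20,0,0,0,1],
  [0,0,20,0,0,0,1],
  [0,0,25,0,0,0,1],
  [0,0,25,0,0,0,1],
  [0,0,20,0,0,0,1],
  [0,0,0,0,0,0,1],
  [0,0,0,0,0,0,1],
])

```text
clock: 5.35
tool_pos: [0.5214, 0.3171, 0.3049]
eef_rot: [1.0, -0.013, -0.0, 0.0]
contact_force: [0.6, 0.6, -2.6]
opening: 0.604
finger_force: 45.0
```

Call:
step_arm([
  [0,-30,0,0,0,0,1],
  [0,-40,0,0,0,0,1],
  [0,-40,0,0,0,0,1],
  [0,-40,0,0,0,0,1],
  [0,-40,0,0,0,0,1],
  [-6,-40,0,0,0,0.02,1],
  [-6,-40,0,0,0,0.02,1],
  [-6,-40,0,0,0,0.02,1],
  [-6,-40,0,0,0,0.02,1],
  [-6,-40,0,0,0,0.02,1],
  [-6,-40,0,0,0,0.015,1],
  [-6,-40,0,0,0,0,1],
  [-6,-40,0,0,0,0,1],
  [-6,-30,0,0,0,0,1],
  [-3,-30,0,0,0,0,1],
  [0,-18,0,0,0,0,1],
  [0,0,0,0,0,0,1],
  [0,0,0,0,0,0,1],
  [0,0,0,0,0,0,1],
])

```text
clock: 7.25
tool_pos: [0.4647, -0.2687, 0.3045]
eef_rot: [0.999, 0.046, -0.001, -0.001]
contact_force: [-0.6, 1.1, -2.5]
opening: 0.604
finger_force: 45.0
```

Call:
step_arm([
  [0,-2,-30,0,0,0,1],
  [0,0,-30,0,0,0,1],
  [0,0,-20,0,0,0,1],
  [0,0,0,0,0,0,1],
  [0,0,0,0,0,0,1],
  [0,0,0,0,0,0,1],
])

```text
clock: 7.85
tool_pos: [0.4659, -0.2724, 0.2265]
eef_rot: [0.999, 0.045, 0.001, 0.001]
contact_force: [0.5, -0.9, -2.3]
opening: 0.607
finger_force: 45.0
```

```bash
python3 - <<'E'
from h import *
im,d,K,P=cam("wrist"); cv2.imwrite("pics/w2.png",im)
s=r.get_state();print(s["tool_pos"],s["contact_force"])
im2,d2,K2,P2=cam("scene")
cv2.imwrite("pics/s2.png",np.hstack([im[:,:],cv2.resize(im2[200:330,160:290],(420,420),interpolation=cv2.INTER_CUBIC)])[:, 180:980])
for D,k,Pm,n in((d,K,P,"w"),(d2,K2,P2,"s")):
    p=pts(D,k,Pm).reshape(-1,3)
    q=p[(abs(p[:,0]-.465)<.025)&(p[:,2]>.245)&(p[:,2]<.268)&(abs(p[:,1]+.27)<.024)]
    if len(q): print(n,"board top",len(q),q.min(0).round(4),q.max(0).round(4))
    q=p[(p[:,0]>.49)&(p[:,0]<.66)&(p[:,2]>.2)&(p[:,2]<.24)&(abs(p[:,1]+.262)<.025)]
    if len(q)>5: f=np.polyfit(q[:,0],q[:,1],1);print(n,"prong",len(q),f.round(4),np.polyval(f,[.5,.65]).round(4),q[:,0].min(), np.median(q[:,2]))
E
```

```text
[ 0.46581792 -0.27258618  0.22654614] [-0.11725332  0.25845261 -2.28960096]
w board top 3632 [ 0.4641 -0.294   0.245 ] [ 0.4738 -0.246   0.2679]
w prong 3609 [ 0.0869 -0.312 ] [-0.2686 -0.2555] 0.4965202434322205 0.2202515232295912
s board top 37 [ 0.4682 -0.2831  0.245 ] [ 0.4794 -0.2461  0.2661]
s prong 163 [ 0.0904 -0.3153] [-0.27   -0.2565] 0.5032296058719995 0.2164435936865199
```

View pics/s2.png

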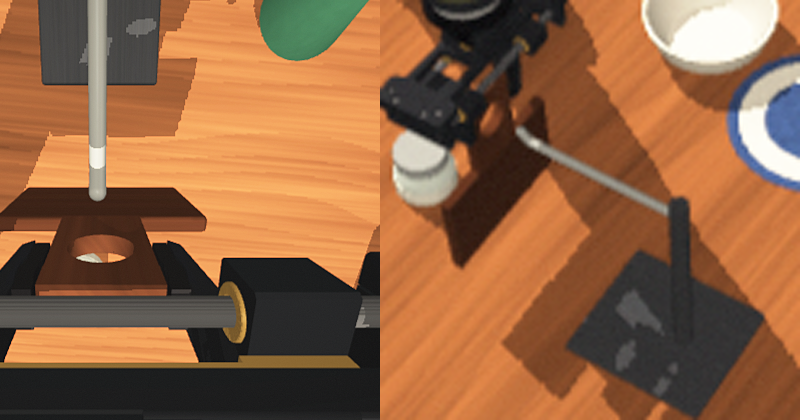

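The wrist view (left) shows the prong tip at about (97,190), lined up with the handle hole at (103,250) to within a few mm. Now I'll slide board_xl onto the hook.

Call:
step_arm([
  [10,1,-2,0,0,0,1],
  [15,1,0,0,0,0,1],
  [15,2,0,0,0,0,1],
  [20,2,0,0,0,0,1],
  [20,2,0,0,0,0,1],
  [20,2,0,0,0,0,1],
  [20,2,0,0,0,0,1],
  [20,2,0,0,0,0,1],
  [20,2,0,0,0,0,1],
  [15,1,0,0,0,0,1],
  [5,0,0,0,0,0,1],
  [0,0,0,0,0,0,1],
  [0,0,0,0,0,0,1],
])

```text
clock: 9.25
tool_pos: [0.644, -0.2559, 0.223]
eef_rot: [0.999, 0.044, -0.001, 0.0]
contact_force: [-0.2, 0.0, -1.8]
opening: 0.607
finger_force: 45.0
```

Call:
step_arm([
  [1,0,-6,0,0,0,1],
  [0,0,-6,0,0,0,1],
  [0,0,-4,0,0,0,1],
  [0,0,-2,0,0,0,1],
  [0,0,0,0,0,0,1],
  [0,0,0,0,0,0,1],
  [0,0,0,0,0,0,1],
])

```text
clock: 9.95
tool_pos: [0.646, -0.2556, 0.2055]
eef_rot: [0.999, 0.044, 0.0, 0.0]
contact_force: [0.7, -1.0, -2.5]
opening: 0.608
finger_force: 45.0
```

Call:
step_arm([
  [0,0,-2,0,0,0,1],
  [0,0,-1,0,0,0,1],
  [0,0,0,0,0,0,1],
  [0,0,0,0,0,0,1],
])

```text
clock: 10.35
tool_pos: [0.646, -0.2556, 0.2028]
eef_rot: [0.999, 0.044, 0.0, 0.0]
contact_force: [-1.4, 0.3, 2.2]
opening: 0.606
finger_force: 45.0
```

Call:
step_arm([
  [0,0,0,0,0,0,0.38],
  [0,0,0,0,0,0,0.34],
  [0,0,0,0,0,0,0.25],
  [0,0,0,0,0,0,0.15],
  [0,0,0,0,0,0,0],
  [0,0,0,0,0,0,0],
  [0,0,0,0,0,0,0],
  [0,0,20,0,0,0,0],
  [0,0,40,0,0,0,0],
  [0,0,40,0,0,0,0],
  [0,0,0,0,0,0,0],
  [0,0,0,0,0,0,0],
])

```text
clock: 11.55
tool_pos: [0.6461, -0.2557, 0.3032]
eef_rot: [0.999, 0.044, 0.001, 0.0]
contact_force: [0.0, 1.3, -1.0]
opening: 1.005
finger_force: 0.0
```

```bash
cat > hk.py <<'E'
from h import *
# heights of things hung on prong, and bowl, mat
s=r.get_state(); print(s["tool_pos"],s["clock"])
for n in("wrist","scene","top"):
    im,d,K,P=cam(n); p=pts(d,K,P).reshape(-1,3)
    m=((p[:,2]>.2265)&(p[:,2]<.25)&(p[:,0]>.51)&(p[:,0]<.662)&(abs(p[:,1]+.262)<.04)).reshape(420,560)
    k,l=cv2.connectedComponents(m.astype(np.uint8))
    for i in range(1,k):
        q=p[(l==i).ravel()]
        if len(q)>10: print(n,len(q),"x",q[:,0].min().round(3),q[:,0].max().round(3),"y",q[:,1].min().round(3),q[:,1].max().round(3),"ztop",np.percentile(q[:,2],90).round(4))
    q=p[(p[:,2]>.044)&(p[:,2]<.058)&(abs(p[:,0]-.55)<.22)&(abs(p[:,1]-.05)<.14)]
    if n!="wrist" and len(q)>20: print(n,"bowl",np.round(cv2.minEnclosingCircle(q[:,:2].astype(np.float32))[0],4),np.ptp(q,0)[:2])
    cv2.imwrite(f"pics/last_{n}.png",im)
E
python3 hk.py
```

```text
[ 0.64614747 -0.25570587  0.30323608] 11.55
wrist 21 x 0.66 0.662 y -0.257 -0.249 ztop 0.2348
wrist 1532 x 0.638 0.654 y -0.284 -0.229 ztop 0.2414
scene 98 x 0.641 0.659 y -0.285 -0.229 ztop 0.2402
scene bowl [0.4735 0.0821] [0.1321141 0.1216827]
top 37 x 0.638 0.648 y -0.27 -0.23 ztop 0.243
top bowl [0.5837 0.0125] [0.38311892 0.23505528]
```

Call:
step_arm([
  [0,30,0,0,0,0,0],
  [0,40,0,0,0,0,0],
  [-10,45,0,0,0,-0.02,0],
  [-10,45,0,0,0,-0.02,0],
  [-10,45,0,0,0,-0.02,0],
  [-10,45,0,0,0,-0.02,0],
  [-10,45,0,0,0,-0.02,0],
  [-10,45,0,0,0,-0.015,0],
  [-9,45,0,0,0,0,0],
  [0,45,0,0,0,0,0],
  [0,45,0,0,0,0,0],
  [0,40,0,0,0,0,0],
  [0,30,0,0,0,0,0],
  [0,21,0,0,0,0,0],
  [0,0,0,0,0,0,0],
  [0,0,-30,0,0,0,0],
  [0,0,-20,0,0,0,0],
  [0,0,0,0,0,0,0],
])

```text
clock: 13.5
tool_pos: [0.5751, 0.3068, 0.2484]
eef_rot: [1.0, -0.014, -0.003, 0.003]
contact_force: [-0.1, 0.3, -1.0]
opening: 1.005
finger_force: 0.0
```

Call:
step_arm([
  [2,3,-30,0,0,0,0],
  [0,0,-30,0,0,0,0],
  [0,0,-20,0,0,0,0],
  [0,0,-11,0,0,0,0],
  [0,0,0,0,0,0,0.2],
  [0,0,0,0,0,0,0.4],
  [0,0,0,0,0,0,1],
  [0,0,0,0,0,0,1],
  [0,0,0,0,0,0,1],
  [0,0,0,0,0,0,1],
  [0,0,0,0,0,0,1],
  [0,0,0,0,0,0,1],
])

```text
clock: 14.7
tool_pos: [0.5795, 0.3133, 0.1621]
eef_rot: [1.0, -0.013, 0.001, -0.0]
contact_force: [-0.3, -2.4, 6.1]
opening: 0.607
finger_force: 44.9
```

Call:
step_arm([
  [0,0,5,0,0,0,1],
  [0,0,10,0,0,0,1],
  [0,0,15,0,0,0,1],
  [0,0,20,0,0,0,1],
  [0,0,20,0,0,0,1],
  [0,0,25,0,0,0,1],
  [0,0,25,0,0,0,1],
  [0,0,20,0,0,0,1],
  [0,0,0,0,0,0,1],
  [0,0,0,0,0,0,1],
])

```text
clock: 15.7
tool_pos: [0.5783, 0.3134, 0.3008]
eef_rot: [1.0, -0.013, -0.0, 0.0]
contact_force: [-0.4, -0.5, -2.9]
opening: 0.605
finger_force: 44.9
```

Call:
step_arm([
  [0,-30,0,0,0,0,1],
  [0,-40,0,0,0,0,1],
  [0,-40,0,0,0,0,1],
  [0,-40,0,0,0,0,1],
  [-14,-40,0,0,0,0,1],
  [-16,-40,0,0,0,0.02,1],
  [-16,-40,0,0,0,0.02,1],
  [-16,-40,0,0,0,0.02,1],
  [-16,-40,0,0,0,0.02,1],
  [-16,-40,0,0,0,0.02,1],
  [-16,-40,0,0,0,0.015,1],
  [-3,-40,0,0,0,0,1],
  [0,-40,0,0,0,0,1],
  [0,-30,0,0,0,0,1],
  [0,-30,0,0,0,0,1],
  [0,-16,0,0,0,0,1],
  [0,0,0,0,0,0,1],
  [0,0,0,0,0,0,1],
  [0,0,0,0,0,0,1],
])

```text
clock: 17.6
tool_pos: [0.4661, -0.2702, 0.301]
eef_rot: [0.999, 0.046, -0.0, -0.001]
contact_force: [-0.2, -0.3, -1.9]
opening: 0.609
finger_force: 44.9
```

Call:
step_arm([
  [0,-2,-30,0,0,0,1],
  [0,0,-30,0,0,0,1],
  [0,0,-10,0,0,0,1],
  [0,0,0,0,0,0,1],
  [0,0,0,0,0,0,1],
  [0,0,0,0,0,0,1],
])

```text
clock: 18.2
tool_pos: [0.4669, -0.2747, 0.2326]
eef_rot: [0.999, 0.045, 0.001, 0.001]
contact_force: [-0.3, -0.4, -2.4]
opening: 0.61
finger_force: 44.9
```

```bash
cat > al.py <<'E'
from h import *
s=r.get_state();t=s["tool_pos"];print(t,s["contact_force"])
im,d,K,P=cam("wrist"); p=pts(d,K,P)
y=-.3125+.0885*t[0]
# prong rays: prong pixels and hole visible; estimate board handle edges at top
q=p[(abs(p[...,0]-t[0])<.02)&(p[...,2]>t[2]+.015)&(p[...,2]<t[2]+.05)&(abs(p[...,1]-t[1])<.026)]
print("handle y",q[:,1].min().round(4),q[:,1].max().round(4),"ztop",np.percentile(q[:,2],[90,98]).round(4),"x",q[:,0].min().round(3),q[:,0].max().round(3),"prong y",y.round(4))
cv2.imwrite("pics/al.png",im)
E
python3 al.py
```

```text
[ 0.46686226 -0.27472239  0.23261129] [-0.26770882 -0.37601897 -2.44038948]
handle y -0.3007 -0.2487 ztop [0.265  0.2656] x 0.454 0.472 prong y -0.2712
```

Call:
step_arm([
  [0,3,-3,0,0,0,1],
  [10,1,0,0,0,0,1],
  [15,1,0,0,0,0,1],
  [15,2,0,0,0,0,1],
  [20,2,0,0,0,0,1],
  [20,2,0,0,0,0,1],
  [20,2,0,0,0,0,1],
  [20,2,0,0,0,0,1],
  [20,1,0,0,0,0,1],
  [7,0,0,0,0,0,1],
  [0,0,0,0,0,0,1],
  [0,0,0,0,0,0,1],
])

```text
clock: 19.45
tool_pos: [0.6118, -0.2588, 0.2279]
eef_rot: [0.999, 0.044, -0.001, 0.0]
contact_force: [-0.2, -0.1, -1.5]
opening: 0.612
finger_force: 44.9
```

Call:
step_arm([
  [1,0,-6,0,0,0,1],
  [0,0,-6,0,0,0,1],
  [0,0,-4,0,0,0,1],
  [0,0,-1,0,0,0,1],
  [0,0,0,0,0,0,1],
  [0,0,0,0,0,0,1],
  [0,0,0,0,0,0,1],
])

```text
clock: 20.15
tool_pos: [0.6139, -0.2586, 0.2114]
eef_rot: [0.999, 0.044, 0.0, 0.0]
contact_force: [-0.1, -0.2, -0.9]
opening: 0.606
finger_force: 44.9
```

Call:
step_arm([
  [0,0,-2,0,0,0,1],
  [0,0,0,0,0,0,1],
  [0,0,0,0,0,0,1],
])

```text
clock: 20.45
tool_pos: [0.6137, -0.2586, 0.2091]
eef_rot: [0.999, 0.044, -0.0, 0.0]
contact_force: [0.1, 0.0, -1.8]
opening: 0.607
finger_force: 44.9
```

Call:
step_arm([
  [0,0,-2,0,0,0,1],
  [0,0,0,0,0,0,1],
  [0,0,0,0,0,0,1],
])

```text
clock: 20.75
tool_pos: [0.614, -0.2586, 0.2087]
eef_rot: [0.999, 0.044, 0.001, 0.0]
contact_force: [-2.0, 0.1, 6.4]
opening: 0.608
finger_force: 44.9
```

Call:
step_arm([
  [0,0,0,0,0,0,0.38],
  [0,0,0,0,0,0,0.34],
  [0,0,0,0,0,0,0.25],
  [0,0,0,0,0,0,0.15],
  [0,0,0,0,0,0,0],
  [0,0,0,0,0,0,0],
  [0,0,0,0,0,0,0],
  [0,0,20,0,0,0,0],
  [0,0,40,0,0,0,0],
  [0,0,32,0,0,0,0],
  [0,0,0,0,0,0,0],
  [0,0,0,0,0,0,0],
])

```text
clock: 21.95
tool_pos: [0.614, -0.2587, 0.2998]
eef_rot: [0.999, 0.044, 0.001, 0.0]
contact_force: [0.3, -0.9, -0.8]
opening: 0.995
finger_force: 0.0
```

```bash
python3 hk.py
```

```text
[ 0.61395252 -0.25869526  0.29981037] 21.95
wrist 26 x 0.66 0.662 y -0.258 -0.249 ztop 0.2354
wrist 1551 x 0.638 0.654 y -0.284 -0.23 ztop 0.2415
wrist 1571 x 0.603 0.62 y -0.287 -0.233 ztop 0.2414
scene 101 x 0.604 0.625 y -0.288 -0.233 ztop 0.2403
scene 101 x 0.641 0.659 y -0.285 -0.227 ztop 0.24
scene bowl [0.4972 0.0759] [0.14533838 0.15370489]
top 32 x 0.603 0.612 y -0.272 -0.233 ztop 0.2454
top bowl [0.5968 0.0105] [0.35065089 0.23904044]
```

Call:
step_arm([
  [0,30,0,0,0,0,0],
  [0,40,0,0,0,0,0],
  [-20,42,0,0,0,-0.02,0],
  [-20,42,0,0,0,-0.02,0],
  [-20,42,0,0,0,-0.02,0],
  [-20,42,0,0,0,-0.02,0],
  [-20,42,0,0,0,-0.02,0],
  [-20,42,0,0,0,-0.015,0],
  [-20,42,0,0,0,0,0],
  [-7,45,0,0,0,0,0],
  [0,45,0,0,0,0,0],
  [0,45,0,0,0,0,0],
  [0,40,0,0,0,0,0],
  [0,30,0,0,0,0,0],
  [0,16,0,0,0,0,0],
  [0,0,-30,0,0,0,0],
  [0,0,-20,0,0,0,0],
  [0,0,0,0,0,0,0],
  [0,0,0,0,0,0,0],
  [0,0,0,0,0,0,0],
])

```text
clock: 24.1
tool_pos: [0.4676, 0.3263, 0.2502]
eef_rot: [1.0, -0.014, 0.001, -0.0]
contact_force: [0.0, -0.8, -0.4]
opening: 1.0
finger_force: 0.0
```

Call:
step_arm([
  [0,0,-30,0,0,0,0],
  [0,0,-30,0,0,0,0],
  [0,0,-30,0,0,0,0],
  [0,0,-14,0,0,0,0],
  [0,0,0,0,0,0,0],
  [0,0,0,0,0,0,0.2],
  [0,0,0,0,0,0,0.4],
  [0,0,0,0,0,0,1],
  [0,0,0,0,0,0,1],
  [0,0,0,0,0,0,1],
  [0,0,0,0,0,0,1],
  [0,0,0,0,0,0,1],
  [0,0,0,0,0,0,1],
])

```text
clock: 25.4
tool_pos: [0.4672, 0.3268, 0.1458]
eef_rot: [1.0, -0.013, 0.001, -0.0]
contact_force: [-0.5, 1.1, 5.4]
opening: 0.605
finger_force: 45.0
```

Call:
step_arm([
  [0,0,5,0,0,0,1],
  [0,0,10,0,0,0,1],
  [0,0,15,0,0,0,1],
  [0,0,20,0,0,0,1],
  [0,0,20,0,0,0,1],
  [0,0,25,0,0,0,1],
  [0,0,30,0,0,0,1],
  [0,0,30,0,0,0,1],
  [0,0,0,0,0,0,1],
  [0,0,0,0,0,0,1],
])

```text
clock: 26.4
tool_pos: [0.4665, 0.3262, 0.3005]
eef_rot: [1.0, -0.013, 0.0, -0.0]
contact_force: [-0.6, 0.4, -1.9]
opening: 0.605
finger_force: 45.0
```

Call:
step_arm([
  [0,-30,0,0,0,0,1],
  [0,-40,0,0,0,0,1],
  [0,-40,0,0,0,0,1],
  [0,-40,0,0,0,0,1],
  [0,-40,0,0,0,0,1],
  [0,-40,0,0,0,0.02,1],
  [0,-40,0,0,0,0.02,1],
  [0,-40,0,0,0,0.02,1],
  [0,-40,0,0,0,0.02,1],
  [0,-40,0,0,0,0.02,1],
  [0,-40,0,0,0,0.015,1],
  [0,-40,0,0,0,0,1],
  [0,-40,0,0,0,0,1],
  [0,-40,0,0,0,0,1],
  [0,-30,0,0,0,0,1],
  [-1,-19,0,0,0,0,1],
  [0,0,0,0,0,0,1],
  [0,0,0,0,0,0,1],
  [0,0,0,0,0,0,1],
  [0,0,0,0,0,0,1],
])

```text
clock: 28.4
tool_pos: [0.466, -0.2708, 0.3]
eef_rot: [0.999, 0.046, -0.0, -0.0]
contact_force: [0.2, -0.4, -1.4]
opening: 0.608
finger_force: 45.0
```

Call:
step_arm([
  [0,0,-30,0,0,0,1],
  [0,0,-30,0,0,0,1],
  [0,0,-15,0,0,0,1],
  [0,0,0,0,0,0,1],
  [0,0,0,0,0,0,1],
  [0,0,0,0,0,0,1],
])

```text
clock: 29.0
tool_pos: [0.4667, -0.2726, 0.2264]
eef_rot: [0.999, 0.045, 0.001, 0.001]
contact_force: [0.1, 0.1, -0.6]
opening: 0.608
finger_force: 45.0
```

```bash
python3 al.py
```

```text
[ 0.46673628 -0.27257683  0.22638709] [ 0.11464637  0.0575654  -0.56038317]
handle y -0.2985 -0.2466 ztop [0.2643 0.2649] x 0.454 0.475 prong y -0.2712
```

Call:
step_arm([
  [0,1,-2,0,0,0,1],
  [10,1,0,0,0,0,1],
  [15,1,0,0,0,0,1],
  [15,2,0,0,0,0,1],
  [20,2,0,0,0,0,1],
  [20,2,0,0,0,0,1],
  [20,1,0,0,0,0,1],
  [13,1,0,0,0,0,1],
  [0,0,0,0,0,0,1],
  [0,0,-6,0,0,0,1],
  [0,0,-6,0,0,0,1],
  [0,0,-4,0,0,0,1],
  [0,0,-1,0,0,0,1],
  [0,0,0,0,0,0,1],
  [0,0,0,0,0,0,1],
  [0,0,0,0,0,0,1],
])

```text
clock: 30.65
tool_pos: [0.5789, -0.2617, 0.2065]
eef_rot: [0.999, 0.044, 0.0, 0.0]
contact_force: [0.3, -0.5, -1.4]
opening: 0.609
finger_force: 45.0
```

Call:
step_arm([
  [0,0,-3,0,0,0,1],
  [0,0,0,0,0,0,1],
  [0,0,0,0,0,0,1],
])

```text
clock: 30.95
tool_pos: [0.5789, -0.2616, 0.2033]
eef_rot: [0.999, 0.044, 0.0, 0.0]
contact_force: [0.1, -0.2, -0.4]
opening: 0.606
finger_force: 45.0
```

Call:
step_arm([
  [0,0,-1,0,0,0,1],
  [0,0,0,0,0,0,1],
  [0,0,0,0,0,0,1],
])

```text
clock: 31.25
tool_pos: [0.579, -0.2617, 0.2031]
eef_rot: [0.999, 0.044, 0.0, 0.0]
contact_force: [-2.2, 1.1, 5.9]
opening: 0.608
finger_force: 45.0
```

Call:
step_arm([
  [0,0,0,0,0,0,0.38],
  [0,0,0,0,0,0,0.34],
  [0,0,0,0,0,0,0.25],
  [0,0,0,0,0,0,0.15],
  [0,0,0,0,0,0,0],
  [0,0,0,0,0,0,0],
  [0,0,0,0,0,0,0],
  [0,0,20,0,0,0,0],
  [0,0,40,0,0,0,0],
  [0,0,37,0,0,0,0],
  [0,0,0,0,0,0,0],
  [0,0,0,0,0,0,0],
])

```text
clock: 32.45
tool_pos: [0.579, -0.2617, 0.2999]
eef_rot: [0.999, 0.044, 0.001, 0.0]
contact_force: [-1.2, 0.4, -1.1]
opening: 1.003
finger_force: 0.0
```

```bash
python3 hk.py
```

```text
[ 0.57900197 -0.26169642  0.29985811] 32.45
wrist 40 x 0.66 0.662 y -0.259 -0.249 ztop 0.2349
wrist 1549 x 0.637 0.654 y -0.284 -0.23 ztop 0.2416
wrist 1545 x 0.603 0.619 y -0.287 -0.233 ztop 0.2415
wrist 1551 x 0.57 0.587 y -0.29 -0.235 ztop 0.2414
scene 100 x 0.574 0.592 y -0.293 -0.233 ztop 0.2401
scene 104 x 0.606 0.623 y -0.288 -0.232 ztop 0.24
scene 98 x 0.64 0.659 y -0.284 -0.229 ztop 0.2409
scene bowl [0.4949 0.0756] [0.14957394 0.15172949]
top 36 x 0.638 0.652 y -0.251 -0.228 ztop 0.2441
top bowl [0.5957 0.0107] [0.34848921 0.23905459]
```

Call:
step_arm([
  [0,30,0,0,0,0,0],
  [0,40,0,0,0,0,0],
  [-24,42,0,0,0,-0.02,0],
  [-24,42,0,0,0,-0.02,0],
  [-24,42,0,0,0,-0.02,0],
  [-24,42,0,0,0,-0.02,0],
  [-24,42,0,0,0,-0.02,0],
  [-24,42,0,0,0,-0.015,0],
  [-23,42,0,0,0,0,0],
  [0,45,0,0,0,0,0],
  [0,45,0,0,0,0,0],
  [0,45,0,0,0,0,0],
  [0,35,0,0,0,0,0],
  [0,30,0,0,0,0,0],
  [0,13,0,0,0,0,0],
  [0,0,-30,0,0,0,0],
  [0,0,-20,0,0,0,0],
  [0,0,0,0,0,0,0],
  [0,0,0,0,0,0,0],
  [0,0,0,0,0,0,0],
])

```text
clock: 34.6
tool_pos: [0.4124, 0.3153, 0.2501]
eef_rot: [1.0, -0.014, 0.001, -0.0]
contact_force: [0.3, 0.4, 0.1]
opening: 1.004
finger_force: 0.0
```

Call:
step_arm([
  [0,0,-30,0,0,0,0],
  [0,0,-30,0,0,0,0],
  [0,0,-30,0,0,0,0],
  [0,0,-24,0,0,0,0],
  [0,0,0,0,0,0,0],
  [0,0,0,0,0,0,0.2],
  [0,0,0,0,0,0,0.4],
  [0,0,0,0,0,0,1],
  [0,0,0,0,0,0,1],
  [0,0,0,0,0,0,1],
  [0,0,0,0,0,0,1],
  [0,0,0,0,0,0,1],
  [0,0,0,0,0,0,1],
])

```text
clock: 35.9
tool_pos: [0.4123, 0.3159, 0.1359]
eef_rot: [1.0, -0.013, 0.001, -0.0]
contact_force: [-0.1, 0.5, 5.3]
opening: 0.608
finger_force: 45.0
```

Call:
step_arm([
  [0,0,5,0,0,0,1],
  [0,0,10,0,0,0,1],
  [0,0,15,0,0,0,1],
  [0,0,20,0,0,0,1],
  [0,0,20,0,0,0,1],
  [0,0,30,0,0,0,1],
  [0,0,30,0,0,0,1],
  [0,0,35,0,0,0,1],
  [0,0,0,0,0,0,1],
  [0,0,0,0,0,0,1],
])

```text
clock: 36.9
tool_pos: [0.4117, 0.3153, 0.3009]
eef_rot: [1.0, -0.013, 0.001, -0.0]
contact_force: [-0.4, -0.5, -2.0]
opening: 0.608
finger_force: 45.0
```

Call:
step_arm([
  [0,-30,0,0,0,0,1],
  [0,-40,0,0,0,0,1],
  [0,-40,0,0,0,0,1],
  [0,-40,0,0,0,0,1],
  [0,-40,0,0,0,0,1],
  [10,-40,0,0,0,0.02,1],
  [10,-40,0,0,0,0.02,1],
  [10,-40,0,0,0,0.02,1],
  [10,-40,0,0,0,0.02,1],
  [10,-40,0,0,0,0.02,1],
  [3,-40,0,0,0,0.015,1],
  [0,-40,0,0,0,0,1],
  [0,-40,0,0,0,0,1],
  [0,-30,0,0,0,0,1],
  [0,-30,0,0,0,0,1],
  [0,-17,0,0,0,0,1],
  [0,0,0,0,0,0,1],
  [0,0,0,0,0,0,1],
  [0,0,0,0,0,0,1],
  [0,0,0,0,0,0,1],
])

```text
clock: 38.9
tool_pos: [0.4651, -0.2698, 0.3002]
eef_rot: [0.999, 0.046, -0.0, -0.0]
contact_force: [-0.5, 0.8, -1.4]
opening: 0.61
finger_force: 45.0
```

Call:
step_arm([
  [0,0,-30,0,0,0,1],
  [0,0,-30,0,0,0,1],
  [0,0,-15,0,0,0,1],
  [0,0,0,0,0,0,1],
  [0,0,0,0,0,0,1],
  [0,0,0,0,0,0,1],
])

```text
clock: 39.5
tool_pos: [0.4657, -0.2716, 0.2264]
eef_rot: [0.999, 0.045, 0.001, 0.001]
contact_force: [0.4, -0.2, -1.5]
opening: 0.607
finger_force: 45.0
```

```bash
python3 al.py
```

```text
[ 0.46572893 -0.27157679  0.22637563] [ 0.36242278 -0.18300511 -1.54552195]
handle y -0.2976 -0.2456 ztop [0.2643 0.2649] x 0.453 0.474 prong y -0.2713
```

Aligned as before. Board_s goes to x≈0.546.

Call:
step_arm([
  [0,0,-2,0,0,0,1],
  [10,1,0,0,0,0,1],
  [15,1,0,0,0,0,1],
  [15,2,0,0,0,0,1],
  [20,2,0,0,0,0,1],
  [15,1,0,0,0,0,1],
  [5,0,0,0,0,0,1],
  [0,0,0,0,0,0,1],
  [0,0,0,0,0,0,1],
  [0,0,-6,0,0,0,1],
  [0,0,-6,0,0,0,1],
  [0,0,-4,0,0,0,1],
  [0,0,-3,0,0,0,1],
  [0,0,-1,0,0,0,1],
  [0,0,0,0,0,0,1],
  [0,0,0,0,0,0,1],
  [0,0,0,0,0,0,1],
])

```text
clock: 41.25
tool_pos: [0.5449, -0.2646, 0.2032]
eef_rot: [0.999, 0.044, 0.0, 0.0]
contact_force: [0.0, 0.6, -1.0]
opening: 0.611
finger_force: 45.0
```

Call:
step_arm([
  [0,0,-1,0,0,0,1],
  [0,0,0,0,0,0,1],
  [0,0,0,0,0,0,1],
])

```text
clock: 41.55
tool_pos: [0.545, -0.2646, 0.203]
eef_rot: [0.999, 0.044, 0.0, 0.0]
contact_force: [-2.0, 1.0, 6.1]
opening: 0.604
finger_force: 45.0
```

Call:
step_arm([
  [0,0,0,0,0,0,0.38],
  [0,0,0,0,0,0,0.34],
  [0,0,0,0,0,0,0.25],
  [0,0,0,0,0,0,0.15],
  [0,0,0,0,0,0,0],
  [0,0,0,0,0,0,0],
  [0,0,0,0,0,0,0],
  [0,0,20,0,0,0,0],
  [0,0,40,0,0,0,0],
  [0,0,37,0,0,0,0],
  [0,0,0,0,0,0,0],
  [0,0,0,0,0,0,0],
])

```text
clock: 42.75
tool_pos: [0.545, -0.2647, 0.2998]
eef_rot: [0.999, 0.044, 0.001, 0.0]
contact_force: [-0.8, -0.2, -0.9]
opening: 1.002
finger_force: 0.0
```

```bash
cat > bw.py <<'E'
from h import *
for n in("scene","top"):
    im,d,K,P=cam(n); p=pts(d,K,P); h=cv2.cvtColor(im,cv2.COLOR_BGR2HSV)
    g=(p[...,0]>.35)&(p[...,0]<.75)&(p[...,1]>-.08)&(p[...,1]<.2)
    m=g&(p[...,2]>.042)&(p[...,2]<.062)&(h[...,1]<70)&(h[...,2]>90)
    q=p[m][:,:2].astype(np.float64)
    # algebraic circle fit to rim points
    A=np.c_[2*q,np.ones(len(q))]; s=np.linalg.lstsq(A,(q**2).sum(1),rcond=None)[0]
    print(n,"bowl",len(q),"fit",s[:2].round(4),np.sqrt(s[2]+s[:2]@s[:2]).round(4),"box",((q.min(0)+q.max(0))/2).round(4),np.ptp(q,0).round(3))
    m=g&(p[...,2]<.008)&(h[...,0]>95)&(h[...,0]<130)&(h[...,1]>60); q=p[m]; print(n,"mat box",((q.min(0)+q.max(0))/2)[:2].round(4),np.ptp(q,0)[:2].round(3))
    cv2.imwrite(f"pics/b_{n}.png",im)
E
python3 hk.py; python3 bw.py
```

```text
[ 0.54496856 -0.26467799  0.29981767] 42.75
wrist 85 x 0.66 0.662 y -0.259 -0.248 ztop 0.2348
wrist 1951 x 0.637 0.654 y -0.284 -0.23 ztop 0.2415
wrist 1541 x 0.603 0.619 y -0.288 -0.233 ztop 0.2416
wrist 1546 x 0.571 0.587 y -0.29 -0.236 ztop 0.2415
wrist 1574 x 0.536 0.553 y -0.293 -0.239 ztop 0.2414
scene 99 x 0.537 0.557 y -0.295 -0.239 ztop 0.2405
scene 100 x 0.575 0.592 y -0.289 -0.235 ztop 0.2404
scene 103 x 0.606 0.625 y -0.287 -0.229 ztop 0.2403
scene 99 x 0.642 0.658 y -0.285 -0.228 ztop 0.2408
scene bowl [0.4941 0.075 ] [0.14986547 0.14971126]
top 79 x 0.637 0.655 y -0.283 -0.228 ztop 0.2437
top 40 x 0.603 0.617 y -0.257 -0.231 ztop 0.2447
top 11 x 0.57 0.584 y -0.242 -0.235 ztop 0.2417
top bowl [0.5958 0.011 ] [0.3481123  0.23929001]
scene bowl 235 fit [0.4955 0.0748] 0.0709 box [0.494  0.0743] [0.151 0.155]
scene mat box [0.6229 0.0501] [0.185 0.189]
top bowl 278 fit [0.4908 0.0771] 0.0701 box [0.4904 0.0777] [0.146 0.145]
top mat box [0.6231 0.0512] [0.172 0.18 ]
```

View pics/b_scene.png

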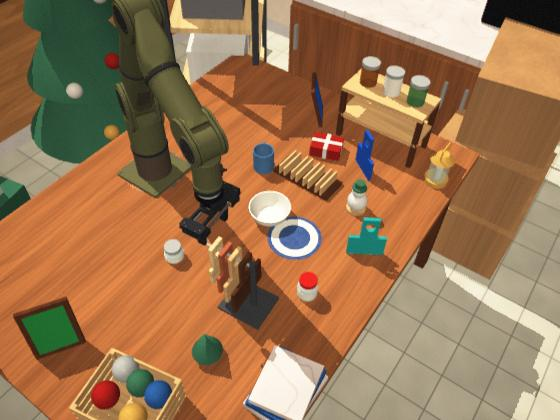

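The scene view shows all four boards hanging on the hook at about (235,275), the empty rack, and the bowl at (270,208), which has been knocked about 3 cm toward the mat. Next I'll push it from inside with shut fingers.

Call:
step_arm([
  [0,30,0,0,0,0,0],
  [0,40,0,0,0,0,0.5],
  [-10,45,0,0,0,-0.1,1],
  [-10,45,0,0,0,-0.1,1],
  [-10,45,0,0,0,-0.09,1],
  [-10,45,0,0,0,0,1],
  [-12,45,0,0,0,0,1],
  [0,35,0,0,0,0,1],
  [0,11,-30,0,0,0,1],
  [0,0,-40,0,0,0,1],
  [0,0,-40,0,0,0,1],
  [0,0,-40,0,0,0,1],
  [0,0,-40,0,0,0,1],
  [0,0,-20,0,0,0,1],
  [0,0,0,0,0,0,1],
  [0,0,0,0,0,0,1],
  [0,0,0,0,0,0,1],
], force=20)

```text
clock: 44.7
tool_pos: [0.4936, 0.0765, 0.0902]
eef_rot: [0.995, -0.101, 0.001, -0.0]
contact_force: [1.4, 0.3, -0.3]
opening: 0.004
finger_force: 0.0
```

```bash
python3 bw.py
```

```text
scene bowl 162 fit [0.496  0.0752] 0.0707 box [0.497  0.0771] [0.144 0.154]
scene mat box [0.6224 0.0493] [0.186 0.189]
top bowl 36 fit [0.4908 0.0722] 0.067 box [0.494  0.0246] [0.117 0.025]
top mat box [0.6233 0.0494] [0.172 0.183]
```

Call:
step_arm([
  [0,0,-30,0,0,0,1],
  [0,0,-25,0,0,0,1],
  [0,0,-15,0,0,0,1],
  [0,0,-3,0,0,0,1],
  [0,0,0,0,0,0,1],
  [10,-2,0,0,0,0,1],
  [10,-2,0,0,0,0,1],
  [8,-2,0,0,0,0,1],
  [0,0,0,0,0,0,1],
])

```text
clock: 45.7
tool_pos: [0.5233, 0.0698, 0.0168]
eef_rot: [0.995, -0.101, 0.002, -0.0]
contact_force: [0.1, -0.2, 0.2]
opening: 0.007
finger_force: 0.0
```

Call:
step_arm([
  [5,-1,0,0,0,0,1],
  [5,-1,0,0,0,0,1],
  [5,-1,0,0,0,0,1],
  [5,-1,0,0,0,0,1],
  [5,-1,0,0,0,0,1],
  [5,-1,0,0,0,0,1],
  [0,0,0,0,0,0,1],
])

```text
clock: 46.4
tool_pos: [0.5519, 0.0642, 0.0162]
eef_rot: [0.995, -0.101, 0.001, -0.0]
contact_force: [-1.6, -0.5, -0.2]
opening: 0.003
finger_force: 0.4
```

Call:
step_arm([
  [7,-1,0,0,0,0,1],
  [7,-2,0,0,0,0,1],
  [7,-1,0,0,0,0,1],
  [7,-2,0,0,0,0,1],
  [7,-1,0,0,0,0,1],
  [7,-2,0,0,0,0,1],
  [7,-1,0,0,0,0,1],
  [7,-2,0,0,0,0,1],
  [7,-1,0,0,0,0,1],
  [7,-2,0,0,0,0,1],
  [7,-1,0,0,0,0,1],
  [7,-1,0,0,0,0,1],
  [0,0,0,0,0,0,1],
  [0,0,0,0,0,0,1],
])

```text
clock: 47.8
tool_pos: [0.6359, 0.0472, 0.0164]
eef_rot: [0.995, -0.101, 0.001, -0.0]
contact_force: [-0.6, 0.5, -0.7]
opening: 0.006
finger_force: 0.0
```

```bash
python3 bw.py
```

```text
scene bowl 157 fit [0.598  0.0509] 0.0706 box [0.5976 0.0442] [0.147 0.135]
scene mat box [0.6233 0.0452] [0.184 0.187]
top bowl 4 fit [0.6439 0.1171] 0.0154 box [0.6396 0.1102] [0.023 0.018]
top mat box [0.628  0.0514] [0.102 0.18 ]
```

Call:
step_arm([
  [6,0,0,0,0,0,1],
  [6,0,0,0,0,0,1],
  [6,0,0,0,0,0,1],
  [6,0,0,0,0,0,1],
  [0,0,0,0,0,0,1],
  [-10,0,0,0,0,0,1],
  [-15,0,0,0,0,0,1],
  [-10,0,0,0,0,0,1],
  [0,0,0,0,0,0,1],
  [0,0,30,0,0,0,1],
  [0,0,40,0,0,0,1],
  [0,0,50,0,0,0,1],
  [0,0,50,0,0,0,1],
  [-40,0,50,0,0,0,1],
  [-50,0,50,0,0,0,1],
  [-50,0,20,0,0,0,1],
  [-50,0,0,0,0,0,1],
  [0,0,0,0,0,0,1],
  [0,0,0,0,0,0,1],
])

```text
clock: 49.8
tool_pos: [0.4609, 0.0474, 0.2799]
eef_rot: [0.995, -0.1, 0.001, -0.0]
contact_force: [-0.2, 0.9, 0.0]
opening: 0.003
finger_force: 0.0
```

```bash
python3 bw.py; python3 hk.py | grep -v bowl
```

```text
scene bowl 260 fit [0.6215 0.0505] 0.0707 box [0.6217 0.0507] [0.151 0.15 ]
scene mat box [0.6202 0.0427] [0.189 0.175]
top bowl 213 fit [0.6171 0.0531] 0.0702 box [0.6267 0.0534] [0.129 0.147]
top mat box [0.6275 0.0494] [0.166 0.184]
[0.46324978 0.04775074 0.27977713] 49.9
scene 101 x 0.539 0.557 y -0.295 -0.235 ztop 0.2398
scene 99 x 0.574 0.592 y -0.291 -0.233 ztop 0.2406
scene 100 x 0.605 0.624 y -0.288 -0.228 ztop 0.2401
scene 101 x 0.642 0.661 y -0.287 -0.227 ztop 0.2403
top 82 x 0.637 0.655 y -0.283 -0.228 ztop 0.2421
top 78 x 0.602 0.619 y -0.285 -0.232 ztop 0.2442
top 76 x 0.571 0.587 y -0.288 -0.234 ztop 0.2438
top 76 x 0.536 0.551 y -0.292 -0.237 ztop 0.2423
```

View pics/b_scene.png

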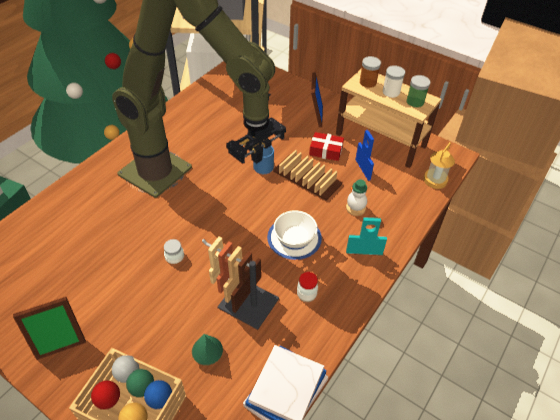

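View pics/b_top.png

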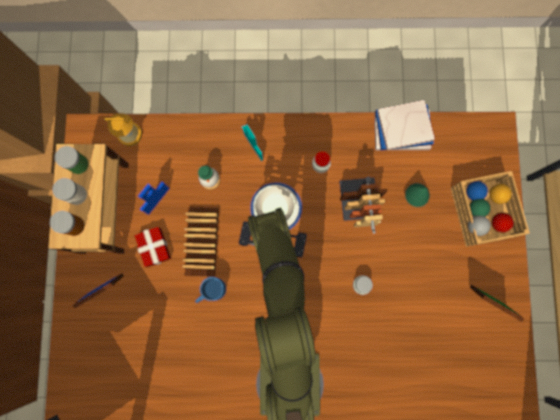

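The scene view shows the bowl centred on the mat at (295,232), the four boards on the hook near (235,275), and the other goods standing where they were. In the top view the bowl is at (275,205) inside the mat ring, and the robot is touching nothing.

```bash
python3 -c "
from plant import r
print(r.finish_job())"
```

```text
the job is handed in; nothing more can be done
None
```

The job is handed in: all four boards hang on the hook from largest to smallest, and the bowl was slid to the centre of the mat (re-measured after it was knocked); the other goods were left in place.

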